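# Seat the drilling template on the mount jig's locating pin

## Task

Lay the aluminium drilling template on the mount jig so that it rides on the locating pin, its long edge along the wooden fence, then slide it along the fence until its hole finds the pin and it drops down flat on the deck, square to the fence. Be gentle: never press or push hard against the jig. Let go of it and leave everything else on the bench where it stands.

Things in the scene. Friction and masses are not known exactly. Their poses are not given: they have to be found in the camera images.
- template: Loose flat aluminium plate, 160 (x) x 90 (y) x 5 mm, about 0.23 kg. Origin: centre of its underside; z up. A black grip block, 20 (x) x 40 (y) mm, stands on it centred at x = -25 mm, y = 0, from 5 to 37 mm above the underside. Round through hole, 13 mm across, at x = +30 mm, y = 0. Either long edge may go to the fence: the hole lies 45 mm from both.
- template_hole (a point): Centre of the template's hole at its underside. Axes as the template.
- jig: Fixed grey board, 260 (x) x 150 (y) mm, its flat deck 14 mm above the bench. Origin: centre of its underside; z up. A wooden fence runs along the whole +y side: inner face at y = +57 mm, top 18 mm above the deck. A round steel pin, 10 mm across, stands 7 mm above the deck at y = +12 mm, 45 mm from the fence: a template against the fence has its hole in line with it.
- pin_slot (a point): Middle of the pin's short dark slot, on the deck (jig x = 0, y = +12 mm). Axes as the jig: x along the fence, y towards it. The pin is clamped fast in the slot anywhere from x = -12 to +12 mm; its setting is not reported and differs each time: see it or find it by feel. Off the hole, the template rides on the pin's top; it lies flat only with the pin in the hole.
- jar: Glass jar with a black lid, 70 mm across, 100 mm tall; leave it alone. Origin: centre of its underside.
- cup: White cup, 72 mm across, 60 mm tall; leave it alone. Origin: centre of its underside.
- splint: Flat wooden splint, 120 x 18 x 4 mm, lying between the work places; leave it alone. Origin: centre of its underside.
- case: Black pencil case, 110 x 170 x 60 mm; leave it alone. Origin: centre of its underside.
- offcut: Plain aluminium offcut without hole or grip, 90 x 55 x 5 mm; leave it alone. Origin: centre of its underside.
- brush: Long-handled brush lying on the bench; leave it alone. Origin: under its middle.
- marker: Blue marker pen, 14 mm thick, 120 mm long, lying on the bench near the robot; leave it alone. Origin: under its middle.
Things that resemble listed ones, but are neither listed nor needed, are in the scene too. Of the things that look like the template, the largest one is meant.

How it is judged (in metres and radians):
On the way, in this order (a step that is already met when the one before it is completed fails the run):
1. the template has been laid on the jig and rides on the pin, not yet dropped (contact force between template and jig above 0.2 N and z of template in the frame of pin_slot between 0.003 and 0.012 m and horizontal distance between template_hole and pin_slot below 0.06 m and angle between template's own z axis and vertical below 0.15 rad), for 0.2 s.
2. the template has dropped over the pin, flat on the deck (z of template in the frame of pin_slot below 0.002 m and angle between template's own z axis and vertical below 0.02 rad and horizontal distance between template_hole and pin_slot below 0.016 m), for 0.2 s.
At the end, for the whole second after the job is handed in: The template lies flat on the jig's deck (underside within 2 mm of it, tilt under 0.02 rad) with the pin in its hole (hole within 16 mm of the slot's middle, where it can lie flat only over the pin), its long edge square to the fence within 0.04 rad, released and at rest (all of step 2 and z of template in the frame of pin_slot above -0.002 m and angle between the x axis of template and the x axis of jig, either way round below 0.04 rad and contact force between the fingers and template below 0.05 N and linear speed of template below 0.01 m/s); the robot touches nothing.
It fails at once if the template is pressed or pushed against the jig with more than 25 N (contact force between template and jig above 25 N).
It fails at once if the robot presses on the jig itself with more than 25 N (contact force between the arm and jig above 25 N).
It fails at once if another thing on the bench is moved by more than 30 mm (distance of any of jar, cup, splint, case, offcut, brush, marker from where it was at the start of the episode above 0.03 m).
It also fails if it takes over 51 s, if anything falls off the work surface, if the arm or the gripper's body presses on something with over 40 N, if the wrist force passes 120 N, or if a joint passes its speed limit or range.

## Robot

A 6-joint arm with a two-finger parallel gripper is mounted at the origin on the work surface. World frame = base frame: x ahead of the robot, y to its left, z up, the work surface at z = 0. Lengths are in m, angles in degrees, forces in N, time in s.
With the tool pointing down it reaches from about 0.3 to 0.75 m from the base axis. Payload 8.5 kg.
Tool frame: the origin (TCP) lies between the finger pads; the fingertips stand env.finger_overhang ahead of it and the grasp point (between the pads) lies 2 mm behind it (env.finger_overhang is the distance from the TCP to the fingertips, in m); z points along the fingers, y is the line along which they close (so a half turn about z gives the same grasp; the last joint's range is limited). The gripper opens to 85 mm and grips with 20 to 120 N. Pads are 22 mm wide; open, the fingers measure 114 mm over their backs; the gripper's body (76 mm by 85 mm) begins 54 mm behind the grasp point. The pads swing forward as they close: fully open they stand 13 mm farther back than shut.
Start: joints at [-85.502, 21.807, 74.336, -0, 83.858, -12.336], TCP at [0.159, -0.526, 0.248] pointing down, gripper open.
Joint ranges: [-178.18, 178.18], [-50.72, 133.34], [12.68, 142.11], [-81.47, 261.47], [9.98, 163.14], [-165.26, 165.26]. Speed limits (degrees/s): [136.94, 136.94, 180, 180, 180, 180].

## Interface

Orientations are given as a 3x3 rotation matrix whose columns are the frame's x, y, z axes.
In Python, from rig import env gives the robot as it stands. The module is installed in compiled form; this text tells all that it offers.
- The arm moves only by the tool jog_arm, never from a script. Its arguments are lists of equal length, an entry for each row: "hand": the finger opening in m, from 0 to 0.0854; "travel": the shift along the world's x, y, z in m, a list of three; "yaw": the turn about the world's z in rad. A call has exactly 5 rows; each row shifts and turns the commanded pose from where the row before left it; what a row does not reach is not made up. A row lasts 1/8 s, in which the tool goes at most 62.5 mm and 10.7 degrees, less where a joint would pass 70% of its speed; a pose out of reach is approached as far as the arm can. A call is refused whole if a number of a shift passes 0.0625 or a number of a turn 0.188, either way. A call with a gripper value outside its range is refused whole. The fingers move at their own pace and stop on an object; "grip_force" is the grip in N (left out, the last holds). Time passes only in rows, so rows that do not move let the fingers close, or fill a call up. It gives the time, the measured TCP pose, the force, the opening and the grip force at its end, in the units of the state.
- env.observe(): the state, without advancing time (a new reading comes with each control period).
- env.get_image(name): name is "scene" or "side" or "wrist"; returns the picture (384x512x3 uint8, red, green, blue); there is no depth.
- env.calibration(name): a dict with "fx", "fy", "cx", "cy" (pixels), "position" and "rotation" of the camera in the world; the wrist camera has in their place "hand_eye" (4x4, takes a point from camera to tool coordinates, whose origin is the TCP and whose axes are the flange's). Camera axes: x right, y down, z forward; pixel columns grow to the right and rows downward; lengths in m; the calibration is good to about 2 mm. A picture is of the moment at which its call begins: read the wrist's pose just before it. calibration takes no time and is no camera call.
- env.close_job(): hands the job in; it is judged then, once.
The state is a dict: "time_s": time; "q": joint angles; "qvel": joint speeds; "joint_efforts": joint torques, N m; "position": TCP position; "tool_rot": TCP orientation; "ft_force": force on the tool from outside, world axes, zero at the start; "wrist_torque": the same for the moment, N m; "grip_width": finger opening in m; "gripper_force": force on a finger pad.
Only numpy, scipy, OpenCV 4.12 (cv2) and the standard library are available. Lean on these libraries where they do the work, as an engineer would, in place of code of your own. Each camera call takes 0.05 s, during which the arm holds its last target. There are 200 camera calls.

## Working session

There is one attempt and no reset: what is moved stays moved. The work goes in short steps, Python scripts to look and compute and a tool call to move; the robot and the scene stay as the last step left them, time stands still between calls to the robot, and variables do not carry over. Pictures are saved under pics/ and viewed, at most 10 in all, crops included, and the job is handed in when it is done.

Besides the shell and the picture viewer there is one more tool, called after "Request:" as name(argument=value, ...), one argument or row to a line, values as JSON. jog_arm: Moves the arm, as the interface text tells. Its arguments: {"type":"object","properties":{"hand":{"type":"array"},"travel":{"type":"array"},"yaw":{"type":"array"},"grip_force":{"type":"number"}},"required":["hand","travel","yaw"]}

```bash
mkdir -p pics; cat > h.py <<'E'
import numpy as np,cv2
from rig import env
def cam(n,s=None):
    c=env.calibration(n)
    if 'hand_eye' in c:
        T=np.eye(4);T[:3,:3]=np.array(s['tool_rot']);T[:3,3]=s['position'];T=T@np.array(c['hand_eye']);return c,T[:3,:3],T[:3,3]
    return c,np.array(c['rotation']),np.array(c['position'])
def ray(C,u,v,z):
    c,R,p=C;d=R@np.array([(u-c['cx'])/c['fx'],(v-c['cy'])/c['fy'],1]);return p+d*(z-p[2])/d[2]
def proj(C,P):
    c,R,p=C;q=R.T@(np.array(P)-p);return c['fx']*q[0]/q[2]+c['cx'],c['fy']*q[1]/q[2]+c['cy']
def shot(n,f):
    s=env.observe();im=env.get_image(n);cv2.imwrite('pics/'+f,im[:,:,::-1]);return im,cam(n,s)
E
python3 - <<'E'
from h import *
ims=[cv2.resize(shot(n,n+'0.png')[0],(800,600))[:,:,::-1] for n in('scene','side','wrist')]
for n,i in zip('abc',ims): cv2.imwrite(f'pics/{n}.png',i)
print(env.finger_overhang)
for n in('scene','side'):
    c=cam(n);print(n,c[2].round(3),c[1].round(2).tolist(),c[0]['fx'])
print(env.observe())
E
```

```text
0.017
scene [1.149 0.523 0.775] [[-0.7, 0.49, -0.52], [0.71, 0.49, -0.5], [0.02, -0.72, -0.69]] 371.3974750523207
side [0.346 0.765 0.885] [[-0.95, -0.24, 0.21], [-0.32, 0.67, -0.66], [0.02, -0.7, -0.72]] 377.92027489405416
{'time_s': 0.15, 'q': array([-8.55035872e+01,  2.18342720e+01,  7.43735018e+01,  8.22337624e-04,
        8.38577050e+01, -1.23348031e+01]), 'qvel': array([-0.08113319, -0.16944427, -0.23411767, -0.08033363, -0.03822711,
        0.10710793]), 'joint_efforts': array([ 2.28279605e-03, -4.48629105e+01, -2.31343478e+01, -1.60052496e-04,
        3.87849563e-03, -2.40901460e-05]), 'position': array([ 0.15924788, -0.52622535,  0.24784097]), 'tool_rot': array([[ 9.57162342e-01,  2.89551801e-01, -7.53671049e-05],
       [ 2.89551696e-01, -9.57161697e-01,  1.14042136e-03],
       [ 2.58072551e-04, -1.11339105e-03, -9.99999347e-01]]), 'ft_force': array([-0.24292839, -0.32056335,  0.88235996]), 'wrist_torque': array([-0.00191391, -0.05357164,  0.03376839]), 'gripper_force': 0.0, 'grip_width': 0.08528607344970779}
```

View pics/a.png

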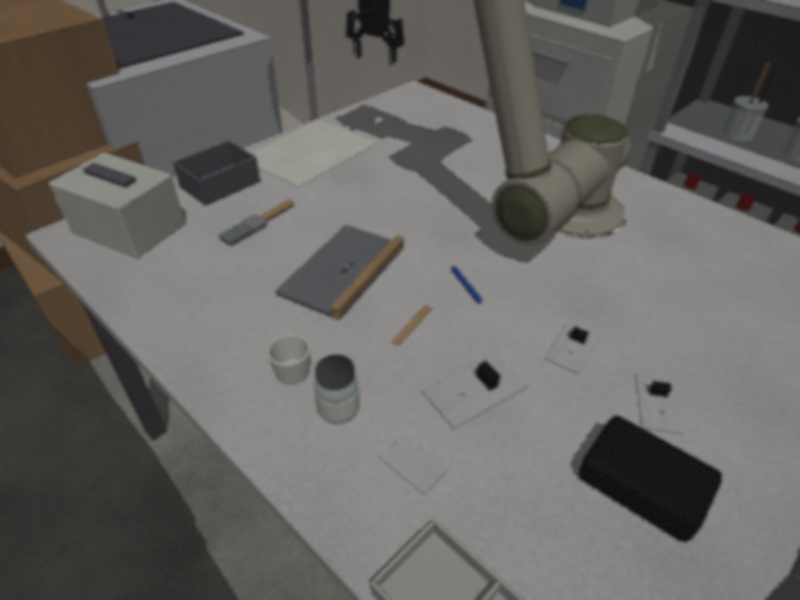

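View pics/b.png

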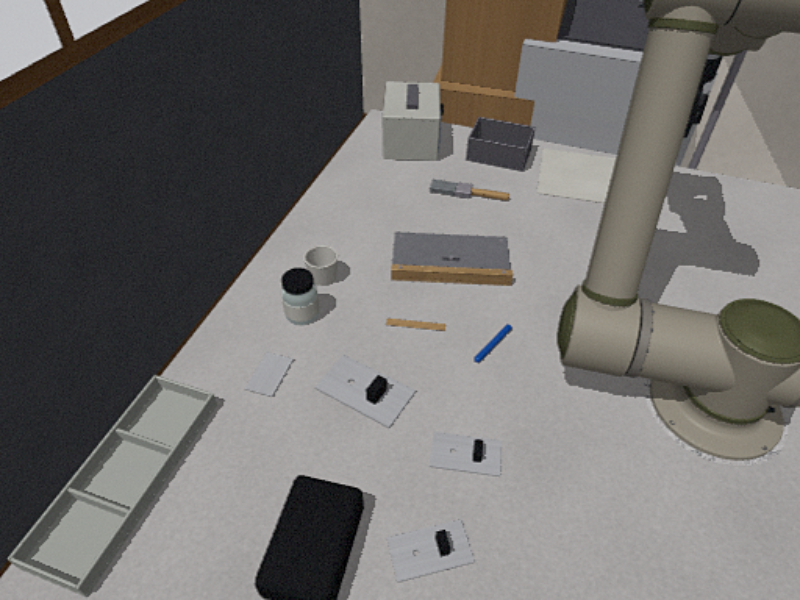

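The side view (800 px scale) shows the template at about (366,390), with its block at (376,389) and hole at (351,381). The jig is at (451,255) with its fence toward the camera, and the pin is near (451,258). The two smaller plates are look-alikes.

```bash
python3 - <<'E'
from h import *
S=cam('side');A=cam('scene');k=.64
def pr(t,C,pts,z):
    P=[ray(C,u*k,v*k,z)[:2] for u,v in pts];print(t,np.round(P,3).tolist());return np.array(P)
P=pr('tmpl side',S,[(317,388),(348,357),(415,393),(390,424)],.005)
print(np.linalg.norm(np.roll(P,-1,0)-P,axis=1).round(3),P.mean(0))
P=pr('tmpl scene',A,[(423,390),(457,425),(526,386),(490,352)],.005)
print(np.linalg.norm(np.roll(P,-1,0)-P,axis=1).round(3),P.mean(0))
pr('hole',S,[(351,381)],.005);pr('hole',A,[(461,395)],.005)
pr('jig side far',S,[(394,233),(509,236)],.014)
pr('fence top outer side',S,[(391,269),(511,273)],.032)
pr('jig scene',A,[(278,292),(348,227)],.014)
pr('fence scene top outer',A,[(337,308),(403,240)],.032)
pr('pin side',S,[(444,259),(457,258)],.014);pr('pin scene',A,[(345,268),(350,264)],.014)
for n,p,z in(('marker',(493,343),.007),('splint',(415,324),.004),('jar',(299,280),.1),('cup',(321,253),.06),('case',(318,515),.06)):pr(n,S,[p],z)
# zoom jig & template
a=cv2.imread('pics/side0.png');b=cv2.imread('pics/scene0.png')
z=lambda i,x,y,w,h:cv2.resize(i[y:y+h,x:x+w],(400,300),interpolation=cv2.INTER_CUBIC)
cv2.imwrite('pics/z.png',np.vstack([np.hstack([z(a,240,140,100,75),z(a,190,215,100,75)]),np.hstack([z(b,170,137,100,75),z(b,255,215,100,75)])]))
E
```

```text
tmpl side [[0.687, 0.213], [0.662, 0.127], [0.516, 0.163], [0.537, 0.24]]
[0.089 0.15  0.079 0.153] [0.60068796 0.18574514]
tmpl scene [[0.673, 0.126], [0.687, 0.213], [0.542, 0.244], [0.524, 0.151]]
[0.088 0.148 0.094 0.152] [0.60627659 0.18328146]
hole [[0.635, 0.177]]
hole [[0.636, 0.178]]
jig side far [[0.701, -0.24], [0.447, -0.322]]
fence top outer side [[0.659, -0.104], [0.416, -0.18]]
jig scene [[0.701, -0.237], [0.457, -0.305]]
fence scene top outer [[0.661, -0.106], [0.422, -0.168]]
pin side [[0.567, -0.193], [0.54, -0.206]]
pin scene [[0.558, -0.201], [0.542, -0.204]]
marker [[0.41, 0.002]]
splint [[0.569, 0.003]]
jar [[0.789, 0.054]]
cup [[0.804, -0.072]]
case [[0.571, 0.449]]
```

View pics/z.png

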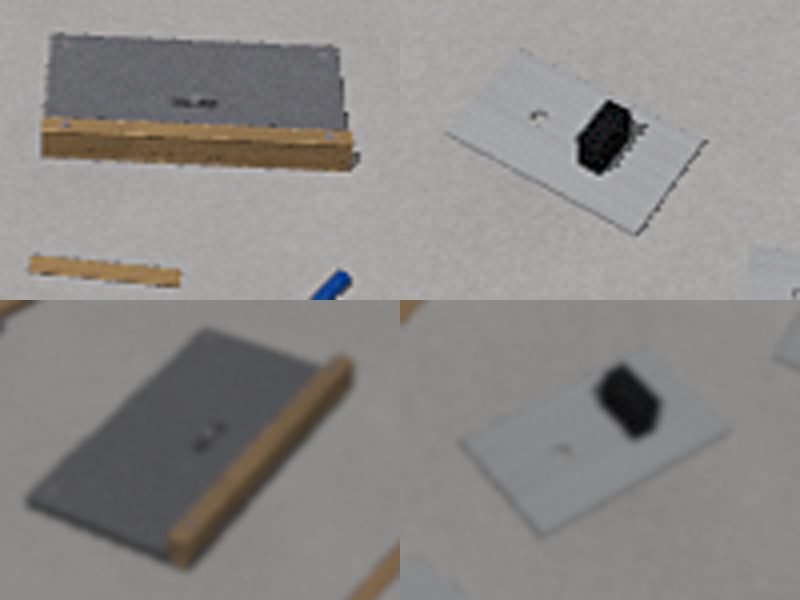

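The close-up confirms the geometry: the template's hole is on the +x side of its block, and the pin's slot lies in front of the fence. I'll move above the template, turning the closing axis along its length.

Request:
jog_arm(
  hand=[0.085,0.085,0.085,0.085,0.085],
  travel=[
    [0.027,0.048,0],
    [0.027,0.048,0],
    [0.027,0.048,0],
    [0.027,0.048,0],
    [0.027,0.048,0],
  ],
  yaw=[0.071,0.071,0.071,0.071,0.071],
)

```text
time_s: 0.78
position: [0.2948, -0.2847, 0.2483]
tool_rot: [[0.796, 0.606, 0.0], [0.606, -0.796, 0.0], [0.0, -0.0, -1.0]]
ft_force: [0.0, -0.1, 0.2]
grip_width: 0.0851
gripper_force: 0.0
```

Request:
jog_arm(
  hand=[0.085,0.085,0.085,0.085,0.085],
  travel=[
    [0.027,0.048,0],
    [0.027,0.048,0],
    [0.027,0.048,0],
    [0.027,0.048,0],
    [0.027,0.048,0],
  ],
  yaw=[0.071,0.071,0.071,0.071,0.071],
)

```text
time_s: 1.4
position: [0.4298, -0.0446, 0.2483]
tool_rot: [[0.535, 0.845, 0.0], [0.845, -0.535, -0.0], [-0.0, 0.0, -1.0]]
ft_force: [0.8, -1.2, -0.4]
grip_width: 0.0848
gripper_force: 0.0
```

Request:
jog_arm(
  hand=[0.085,0.085,0.085,0.085,0.085],
  travel=[
    [0.027,0.048,0],
    [0.027,0.048,0],
    [0.027,0.048,0],
    [0.027,0.048,0],
    [0.0,0.0,0],
  ],
  yaw=[0.071,0.071,0.071,0.071,0.071],
)

```text
time_s: 2.02
position: [0.538, 0.1485, 0.2473]
tool_rot: [[0.204, 0.979, -0.001], [0.979, -0.204, 0.0], [0.0, -0.001, -1.0]]
ft_force: [-0.2, -0.5, -0.7]
grip_width: 0.0852
gripper_force: 0.0
```

```bash
python3 - <<'E'
from h import *
im,C=shot('wrist','w1.png')
s=env.observe();print(s['position'],s['tool_rot'].round(3).tolist(),C[2],C[1].round(2).tolist())
for P in([.606,.184,.005],[.579,.19,.037],[.636,.177,.005]):print(proj(C,P))
E
```

```text
[0.53747866 0.147157   0.24747712] [[0.203, 0.979, -0.001], [0.979, -0.203, -0.0], [-0.0, -0.001, -1.0]] [0.55335885 0.2244765  0.3731073 ] [[0.98, -0.2, -0.06], [-0.21, -0.93, -0.3], [-0.0, 0.3, -0.95]]
(np.float64(304.70895225046297), np.float64(113.8861133088143))
(np.float64(282.7762706118981), np.float64(116.04665080757145))
(np.float64(332.04856685826263), np.float64(114.52184509348511))
```

View pics/w1.png

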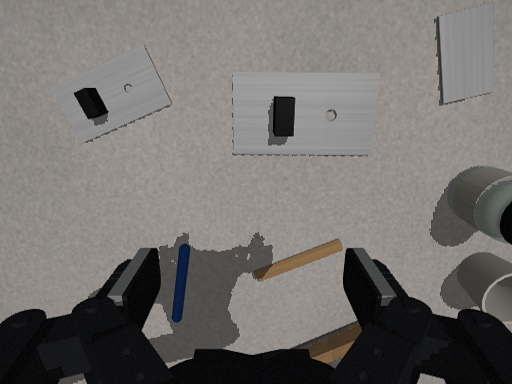

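The wrist view shows the template at (233–379, 73–155), its block's top at about (284,103) and its hole at (331,114), close to the prediction. I'll refine its position and angle.

```bash
python3 - <<'E'
from h import *
im=cv2.imread('pics/w1.png');C=cam('wrist',env.observe())
g=cv2.cvtColor(im,cv2.COLOR_BGR2HSV)
m=(cv2.inRange(im,(0,0,0),(45,45,45)))[85:150,255:310]
n,l,st,ce=cv2.connectedComponentsWithStats(m);i=1+st[1:,4].argmax();print('blk',st[i]+[255,85,0,0,0])
x,y,w,h,_=st[i]+[255,85,0,0,0]
# block: top face upper edge at row y, z=.037 ; bottom side
for u,v,z in((x,y,.037),(x+w,y,.037)):print(ray(C,u,v,z))
P=np.array([ray(C,u,v,.005)[:2] for u,v in((232.5,73),(379.5,73.5),(368.5,154.5),(232.5,154.5))])
d=np.roll(P,-1,0)-P;print(P.round(4),np.linalg.norm(d,axis=1),np.degrees(np.arctan2(d[:,1],d[:,0])),P.mean(0))
print('hole',ray(C,331.5,114.5,.005))
cv2.imwrite('pics/z2.png',cv2.resize(im[60:170,220:390],(800,518),interpolation=cv2.INTER_CUBIC))
E
```

```text
blk [273  97  22  40 813]
[0.57196495 0.20924864 0.037     ]
[0.593745   0.20471835 0.037     ]
[[0.5354 0.2414]
 [0.6913 0.2085]
 [0.6712 0.1217]
 [0.5156 0.154 ]] [0.15933734 0.0891183  0.15899334 0.08964155] [ -11.93542372 -103.01257817  168.25525515   77.21417357] [0.60338023 0.18139588]
hole [0.63477765 0.17589305 0.005     ]
```

View pics/z2.png

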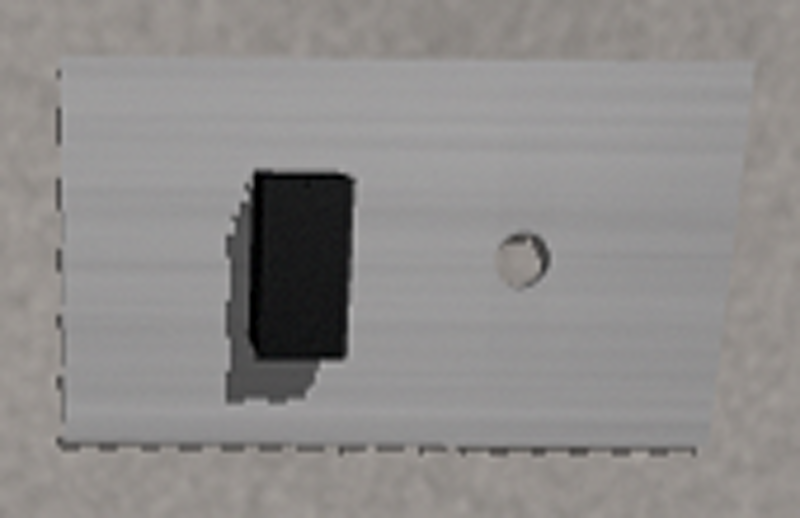

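Request:
jog_arm(
  hand=[0.085,0.085,0.085,0.085,0.085],
  travel=[
    [0.0105,0.0103,-0.035],
    [0.0105,0.0103,-0.035],
    [0.0105,0.0103,-0.035],
    [0.0105,0.0103,-0.035],
    [0,0,-0.03],
  ],
  yaw=[-0.004,-0.004,0,0,0],
)

```text
time_s: 2.7
position: [0.5793, 0.1868, 0.0767]
tool_rot: [[0.219, 0.976, -0.001], [0.976, -0.219, -0.0], [-0.0, -0.001, -1.0]]
ft_force: [1.2, -0.1, 0.3]
grip_width: 0.0852
gripper_force: 0.0
```

Request:
jog_arm(
  hand=[0.085,0.085,0.085,0.085,0.085],
  travel=[
    [0,0,-0.01],
    [0,0,0],
    [0,0,0],
    [0,0,0],
    [0,0,0],
  ],
  yaw=[0,0,0,0,0],
)

```text
time_s: 3.32
position: [0.5794, 0.1868, 0.069]
tool_rot: [[0.218, 0.976, 0.001], [0.976, -0.218, 0.0], [0.0, 0.001, -1.0]]
ft_force: [-0.5, -0.1, 0.8]
grip_width: 0.085
gripper_force: 0.0
```

```bash
python3 - <<'E'
from h import *
im,C=shot('wrist','w2.png');print(env.observe()['position'])
for P in([.579,.187,.037],[.6327,.1751,.005],[.6034,.1814,.005]):print(proj(C,P))
m=cv2.inRange(im,(0,0,0),(45,45,45));n,l,st,ce=cv2.connectedComponentsWithStats(m)
print([(a.tolist(),c.round(1).tolist()) for a,c in zip(st,ce) if a[4]>150])
E
```

```text
[0.57937959 0.18679827 0.06877604]
(np.float64(251.51673923915806), np.float64(236.49977351709327))
(np.float64(337.4358610283384), np.float64(213.92428845779392))
(np.float64(290.562497154941), np.float64(214.34930907688863))
[([0, 0, 512, 384, 161656], [255.7, 161.1]), ([234, 182, 38, 83, 2967], [252.8, 223.2]), ([0, 248, 512, 136, 31985], [255.0, 342.4])]
```

View pics/w2.png

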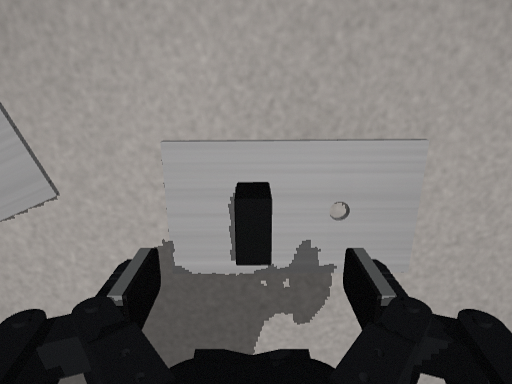

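The block at (253,231) sits between the open fingers and the hole is at (340,211), within 3 mm of the prediction. I'll descend and grip.

Request:
jog_arm(
  hand=[0.085,0.085,0.085,0.085,0.03],
  travel=[
    [0,0.002,-0.015],
    [0,0,-0.015],
    [0,0,-0.013],
    [0,0,0],
    [0,0,0],
  ],
  yaw=[0,0,0,0,0],
  grip_force=50,
)

```text
time_s: 4.0
position: [0.5795, 0.1888, 0.0255]
tool_rot: [[0.218, 0.976, 0.0], [0.976, -0.218, 0.0], [0.0, 0.0, -1.0]]
ft_force: [-0.3, -0.0, -0.7]
grip_width: 0.0691
gripper_force: 0.0
```

Request:
jog_arm(
  hand=[0.01,0.01,0.01,0.01,0.01],
  travel=[
    [0,0,0],
    [0,0,0],
    [0,0,0],
    [0,0,0],
    [0,0,0],
  ],
  yaw=[0,0,0,0,0],
)

```text
time_s: 4.62
position: [0.5796, 0.1888, 0.0258]
tool_rot: [[0.218, 0.976, 0.001], [0.976, -0.218, 0.0], [0.0, 0.001, -1.0]]
ft_force: [-0.2, 0.2, 5.6]
grip_width: 0.0192
gripper_force: 51.1
```

Request:
jog_arm(
  hand=[0.01,0.01,0.01,0.01,0.01],
  travel=[
    [0,0,0],
    [0,0,0.02],
    [0,0,0.03],
    [0,0,0.03],
    [0,0,0],
  ],
  yaw=[0,0,0,0,0],
)

```text
time_s: 5.25
position: [0.5798, 0.1889, 0.1066]
tool_rot: [[0.218, 0.976, 0.003], [0.976, -0.218, 0.0], [0.001, 0.003, -1.0]]
ft_force: [0.8, 0.9, -3.2]
grip_width: 0.0194
gripper_force: 50.1
```

Lift is good: the width is 19 mm and the force shows the plate's weight. Next I'll carry it high past the jig, so the wrist camera looks down on the jig with the held plate out of view.

Request:
jog_arm(
  hand=[0.01,0.01,0.01,0.01,0.01],
  travel=[
    [0,-0.03,0.03],
    [0,-0.047,0.03],
    [0,-0.047,0.03],
    [0,-0.047,0.03],
    [0,-0.047,0.03],
  ],
  yaw=[0.051,0.051,0.051,0.051,0.051],
)

```text
time_s: 5.88
position: [0.5787, -0.0306, 0.2541]
tool_rot: [[-0.037, 0.999, -0.003], [0.999, 0.037, 0.001], [0.001, -0.003, -1.0]]
ft_force: [-0.5, -0.0, -1.9]
grip_width: 0.0192
gripper_force: 50.1
```

Request:
jog_arm(
  hand=[0.01,0.01,0.01,0.01,0.01],
  travel=[
    [0,-0.047,0.03],
    [0,-0.047,0.015],
    [0,-0.047,0],
    [0,-0.047,0],
    [0,-0.047,0],
  ],
  yaw=[0.051,0.051,0.051,0.051,0.051],
)

```text
time_s: 6.5
position: [0.579, -0.2657, 0.2978]
tool_rot: [[-0.287, 0.958, -0.003], [0.958, 0.287, 0.002], [0.003, -0.002, -1.0]]
ft_force: [0.5, -0.1, -2.2]
grip_width: 0.0192
gripper_force: 50.1
```

Request:
jog_arm(
  hand=[0.01,0.01,0.01,0.01,0.01],
  travel=[
    [0,-0.02,0],
    [0,0,0],
    [0,0,0],
    [0,0,0],
    [0,0,0],
  ],
  yaw=[0,0,0,0,0],
)

```text
time_s: 7.12
position: [0.5794, -0.2833, 0.3006]
tool_rot: [[-0.287, 0.958, 0.0], [0.958, 0.287, -0.0], [-0.0, 0.0, -1.0]]
ft_force: [-0.6, -0.2, -2.6]
grip_width: 0.0195
gripper_force: 50.0
```

```bash
python3 - <<'E'
from h import *
im,C=shot('wrist','w3.png');cv2.imwrite('pics/w3b.png',cv2.resize(im[:,:,::-1],(800,600),interpolation=cv2.INTER_CUBIC))
s=env.observe();print(s['position'],s['tool_rot'].round(4).tolist(),s['ft_force'],s['wrist_torque'])
E
```

```text
[ 0.57939226 -0.28353299  0.30055303] [[-0.2867, 0.958, 0.0002], [0.958, 0.2867, -0.0002], [-0.0002, 0.0001, -1.0]] [-0.04583555  0.52413589 -1.35882481] [-0.04930961 -0.0003876  -0.02519612]
```

View pics/w3b.png

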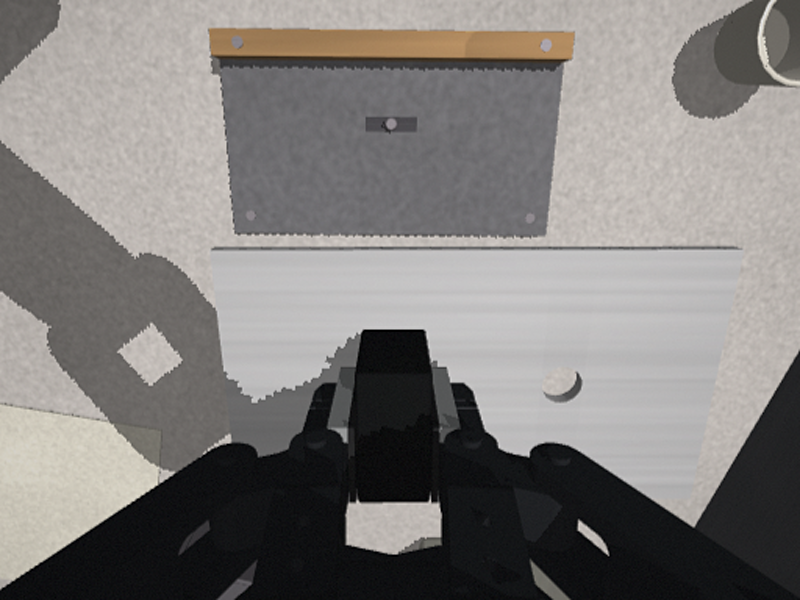

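The picture shows the fence's inner top edge from (211,58) to (573,61), the pin's top at (391,124) in the slot spanning 365–417, and the held plate's front edge from (211,248) to (741,247), with its hole at (562,382).

```bash
python3 - <<'E'
from h import *
C=cam('wrist',env.observe());k=.64;s=env.observe()
r=lambda u,v,z:ray(C,u*k,v*k,z)[:2]
def ang(a,b):return np.degrees(np.arctan2(*(b-a)[::-1]))
a,b=r(212,58.5,.032),r(573,60.5,.032);print('fence in',a,b,ang(a,b),np.linalg.norm(b-a))
c,d=r(210,30,.032),r(574,32.5,.032);print('fence out',ang(c,d))
e,f=r(234,235,.014),r(546,237,.014);print('front',e,f,ang(e,f),np.linalg.norm(f-e))
ph=np.radians((ang(a,b)+ang(c,d)+ang(e,f))/3);X=np.array([np.cos(ph),np.sin(ph)]);Y=np.array([-X[1],X[0]]);print('phi',np.degrees(ph))
pin=r(391,124,.021);s1,s2=r(365,124.5,.014),r(417,124.5,.014)
print('pin',pin,'slot',s1,s2,np.linalg.norm(s2-s1))
print('pin->fence',(a-pin)@Y,(b-pin)@Y,'front->fence',(a-e)@Y,'pin x rel slot',(pin-(s1+s2)/2)@X,'jig centre x rel',((e+f)/2-pin)@X,((a+b)/2-pin)@X)
t=s['position'];zt=t[2]-.0258
L,R=r(211.5,248,zt+.005),r(741,247,zt+.005);h=r(562,382,zt+.005)
print('tmpl edge',L,R,np.linalg.norm(R-L),ang(L,R),'hole',h)
print('hole-tcp in jig',(h-t[:2])@X,(h-t[:2])@Y,'edge-tcp y',(L-t[:2])@Y,(R-t[:2])@Y,'ends x',(L-t[:2])@X,(R-t[:2])@X)
print('X',X,'Y',Y,'pin-tcp',(pin-t[:2])@X,(pin-t[:2])@Y)
E
```

```text
fence in [ 0.41683299 -0.19562928] [ 0.66629234 -0.12253013] 16.33218437387106 0.2599489407676894
fence out 16.270945459964285
front [ 0.45220715 -0.32262335] [ 0.70239317 -0.2497859 ] 16.23203090537595 0.26057309487805846
phi 16.27838691307043
pin [ 0.55284041 -0.20132174] slot [ 0.53342348 -0.20735015] [ 0.57235307 -0.19573335] 0.04062588884810782
pin->fence 0.04358776806964424 0.04383184522532876 front->fence 0.13181855769799902 pin x rel slot 1.5726398626411344e-05 jig centre x rel -0.00031388140219657207 0.0010150065477534922
tmpl edge [ 0.51356494 -0.25522504] [ 0.66520935 -0.20969372] 0.15833233593612078 16.71241459220555 hole [ 0.63117407 -0.26666978]
hole-tcp in jig 0.054432773563325744 0.0016725013074897323 edge-tcp y 0.04562481866961607 0.04682420821701682 ends x -0.05525352645925477 0.10307426664006875
X [0.9599111  0.28030463] Y [-0.28030463  0.9599111 ] pin-tcp -0.002443221380221573 0.08635809536735514
```

The measurements match the given sizes: fence 260 mm, front to fence 132 mm, pin to fence 44 mm. The pin sits about mid-slot. I'll go down beside the fence with the hole 20 mm past the pin (+x) and a 4 mm gap, with the grip softened so it can give.

Request:
jog_arm(
  hand=[0.01,0.01,0.01,0.01,0.01],
  travel=[
    [-0.0144,0.0166,-0.04],
    [-0.0144,0.0166,-0.04],
    [-0.0144,0.0166,-0.04],
    [-0.0145,0.0167,-0.04],
    [0,0,-0.04],
  ],
  yaw=[-0.007,0,0,0,0],
  grip_force=25,
)

```text
time_s: 7.8
position: [0.5209, -0.2164, 0.0998]
tool_rot: [[-0.28, 0.96, 0.0], [0.96, 0.28, -0.0], [-0.0, 0.0, -1.0]]
ft_force: [0.4, -0.6, -3.5]
grip_width: 0.0188
gripper_force: 50.1
```

Request:
jog_arm(
  hand=[0.01,0.01,0.01,0.01,0.01],
  travel=[
    [0,0,-0.025],
    [0,0,-0.015],
    [0,0,-0.005],
    [0,0,0],
    [0,0,0],
  ],
  yaw=[0,0,0,0,0],
)

```text
time_s: 8.43
position: [0.522, -0.218, 0.0562]
tool_rot: [[-0.279, 0.96, 0.001], [0.96, 0.279, -0.001], [-0.001, 0.001, -1.0]]
ft_force: [0.4, -0.1, -2.2]
grip_width: 0.0194
gripper_force: 50.0
```

```bash
python3 - <<'E'
from h import *
s=env.observe();print(s['position'],s['ft_force'],s['wrist_torque'],s['gripper_force'])
im,C=shot('wrist','w4.png');a,_=shot('side','s4.png')
cv2.imwrite('pics/w4b.png',np.hstack([im[:,:,::-1][:300],cv2.resize(a[:,:,::-1][125:200,230:355],(500,300),interpolation=cv2.INTER_CUBIC)])[:, :])
i=cv2.imread('pics/w4b.png');cv2.imwrite('pics/w4b.png',cv2.resize(i,(800,int(800*i.shape[0]/i.shape[1])),interpolation=cv2.INTER_AREA))
E
```

```text
[ 0.52198481 -0.21797449  0.05622732] [ 0.35254299 -0.05028084 -2.17946847] [-0.0361563   0.0453318   0.02809095] 49.98028099536896
```

View pics/w4b.png

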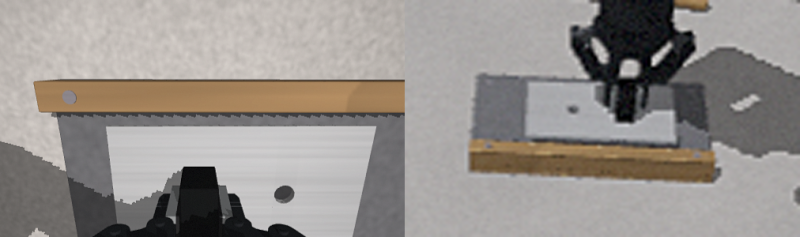

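The plate hovers over the deck, parallel to the fence with a small gap. Now I'll descend slowly while watching the force.

Request:
jog_arm(
  hand=[0.012,0.012,0.012,0.012,0.012],
  travel=[
    [0,0,-0.003],
    [0,0,-0.002],
    [0,0,-0.002],
    [0,0,0],
    [0,0,0],
  ],
  yaw=[0,0,0,0,0],
  grip_force=25,
)

```text
time_s: 9.15
position: [0.5216, -0.2178, 0.0483]
tool_rot: [[-0.279, 0.96, 0.0], [0.96, 0.279, -0.0], [-0.0, -0.0, -1.0]]
ft_force: [0.5, 0.1, -2.9]
grip_width: 0.019
gripper_force: 50.0
```

Request:
jog_arm(
  hand=[0.012,0.012,0.012,0.012,0.012],
  travel=[
    [0,0,-0.0005],
    [0,0,-0.0005],
    [0,0,0],
    [0,0,0],
    [0,0,0],
  ],
  yaw=[0,0,0,0,0],
)

```text
time_s: 9.78
position: [0.5216, -0.2177, 0.0473]
tool_rot: [[-0.279, 0.96, 0.0], [0.96, 0.279, 0.0], [-0.0, 0.0, -1.0]]
ft_force: [1.3, -0.2, -2.8]
grip_width: 0.019
gripper_force: 50.0
```

Request:
jog_arm(
  hand=[0.012,0.012,0.012,0.012,0.012],
  travel=[
    [0,0,-0.0005],
    [0,0,0],
    [0,0,0],
    [0,0,0],
    [0,0,0],
  ],
  yaw=[0,0,0,0,0],
  grip_force=25,
)

```text
time_s: 10.4
position: [0.5216, -0.2177, 0.0468]
tool_rot: [[-0.279, 0.96, 0.0], [0.96, 0.279, -0.0], [-0.0, 0.0, -1.0]]
ft_force: [0.6, -0.9, -2.1]
grip_width: 0.0194
gripper_force: 50.1
```

Request:
jog_arm(
  hand=[0.012,0.012,0.012,0.012,0.012],
  travel=[
    [0,0,-0.0005],
    [0,0,0],
    [0,0,0],
    [0,0,0],
    [0,0,0],
  ],
  yaw=[0,0,0,0,0],
  grip_force=20,
)

```text
time_s: 11.02
position: [0.5216, -0.2178, 0.0466]
tool_rot: [[-0.279, 0.96, 0.0], [0.96, 0.279, -0.0], [-0.0, 0.0, -1.0]]
ft_force: [-1.8, 0.2, 5.4]
grip_width: 0.0192
gripper_force: 51.2
```

Contact with the pin is felt: about +8 N at the expected height, so the plate is riding. I'll ease off slightly and close the gap to the fence in small steps.

Request:
jog_arm(
  hand=[0.012,0.012,0.012,0.012,0.012],
  travel=[
    [0,0,0.0002],
    [-0.0002,0.0007,0],
    [-0.0002,0.0007,0],
    [-0.0002,0.0007,0],
    [0,0,0],
  ],
  yaw=[0,0,0,0,0],
)

```text
time_s: 11.65
position: [0.5213, -0.2158, 0.0466]
tool_rot: [[-0.279, 0.96, 0.001], [0.96, 0.279, -0.0], [-0.001, 0.001, -1.0]]
ft_force: [1.2, -1.9, 3.0]
grip_width: 0.0194
gripper_force: 50.8
```

```bash
python3 - <<'E'
from h import *
im,C=shot('wrist','w5.png');s=env.observe();print(s['position'],s['ft_force'],s['gripper_force'])
cv2.imwrite('pics/w5b.png',cv2.resize(im[90:200,50:512,::-1],(800,380),interpolation=cv2.INTER_CUBIC))
E
```

```text
[ 0.52128503 -0.21572444  0.0466436 ] [ 1.57863788 -1.76661344  3.24701834] 50.85956811904907
```

View pics/w5b.png

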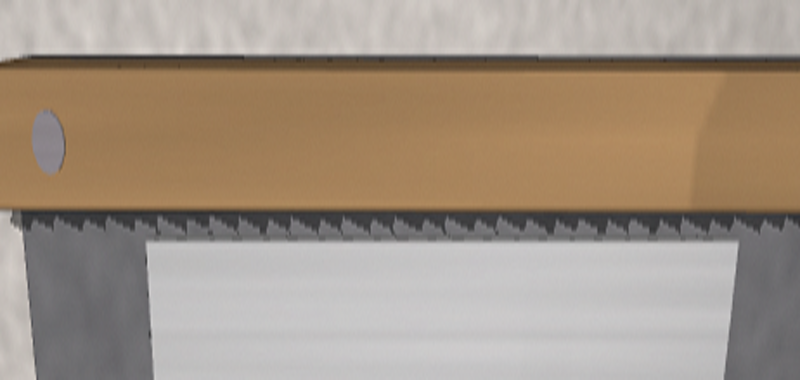

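```bash
python3 - <<'E'
from h import *
s=env.observe();C=cam('wrist',s);k=462/800
Y=np.array([-.2803,.9599])
R=lambda u,v,z:ray(C,50+u*k,90+v*110/380,z)[:2]@Y
for u in(160,440,725):print((R(u,211,.032)-R(u,241,.026))*1000)
E
```

```text
5.262202760110634
5.273885951797064
5.285798934304864
```

Request:
jog_arm(
  hand=[0.012,0.012,0.012,0.012,0.012],
  travel=[
    [-0.00025,0.00085,0],
    [-0.00025,0.00085,0],
    [-0.00025,0.00085,0],
    [-0.00015,0.00045,0],
    [0,0,0],
  ],
  yaw=[0,0,0,0,0],
)

```text
time_s: 12.32
position: [0.5201, -0.2126, 0.0466]
tool_rot: [[-0.279, 0.96, 0.0], [0.96, 0.279, -0.0], [-0.0, 0.0, -1.0]]
ft_force: [0.8, -1.7, 5.1]
grip_width: 0.0194
gripper_force: 51.1
```

Request:
jog_arm(
  hand=[0.012,0.012,0.012,0.012,0.012],
  travel=[
    [-0.00015,0.0005,0],
    [-0.00015,0.0005,0],
    [0,0,0],
    [0,0,0],
    [0,0,0],
  ],
  yaw=[0,0,0,0,0],
)

```text
time_s: 12.95
position: [0.5198, -0.2117, 0.0466]
tool_rot: [[-0.279, 0.96, 0.0], [0.96, 0.279, -0.0], [-0.0, 0.0, -1.0]]
ft_force: [1.6, -2.6, 4.8]
grip_width: 0.0193
gripper_force: 51.1
```

Request:
jog_arm(
  hand=[0.012,0.012,0.012,0.012,0.012],
  travel=[
    [-0.0001,0.0004,0],
    [0,0,0],
    [0,0,0],
    [0,0,0],
    [0,0,0],
  ],
  yaw=[0,0,0,0,0],
)

```text
time_s: 13.58
position: [0.5197, -0.2113, 0.0466]
tool_rot: [[-0.279, 0.96, 0.0], [0.96, 0.279, -0.0], [-0.0, 0.0, -1.0]]
ft_force: [1.0, -2.9, 5.2]
grip_width: 0.0192
gripper_force: 51.1
```

Request:
jog_arm(
  hand=[0.012,0.012,0.012,0.012,0.012],
  travel=[
    [-0.0001,0.0004,0],
    [0,0,0],
    [0,0,0],
    [0,0,0],
    [0,0,0],
  ],
  yaw=[0,0,0,0,0],
)

```text
time_s: 14.2
position: [0.5196, -0.2109, 0.0466]
tool_rot: [[-0.279, 0.96, 0.0], [0.96, 0.279, -0.0], [-0.0, 0.0, -1.0]]
ft_force: [1.1, -3.3, 5.5]
grip_width: 0.019
gripper_force: 51.1
```

Request:
jog_arm(
  hand=[0.012,0.012,0.012,0.012,0.012],
  travel=[
    [-0.0001,0.0004,0],
    [0,0,0],
    [0,0,0],
    [0,0,0],
    [0,0,0],
  ],
  yaw=[0,0,0,0,0],
)

```text
time_s: 14.82
position: [0.5196, -0.2108, 0.0466]
tool_rot: [[-0.279, 0.96, 0.0], [0.96, 0.279, -0.001], [-0.001, 0.0, -1.0]]
ft_force: [0.9, -4.7, 4.4]
grip_width: 0.0194
gripper_force: 51.0
```

Request:
jog_arm(
  hand=[0.012,0.012,0.012,0.012,0.012],
  travel=[
    [-0.0001,0.0004,0],
    [0,0,0],
    [0,0,0],
    [0,0,0],
    [0,0,0],
  ],
  yaw=[0,0,0,0,0],
)

```text
time_s: 15.45
position: [0.5196, -0.2108, 0.0466]
tool_rot: [[-0.279, 0.96, 0.001], [0.96, 0.279, -0.001], [-0.002, 0.0, -1.0]]
ft_force: [0.2, -6.8, 3.3]
grip_width: 0.0191
gripper_force: 51.0
```

The fence is felt: y stopped at −0.2108 while the force rose to about 7 N. I'll ease off and slide along −x.

Request:
jog_arm(
  hand=[0.012,0.012,0.012,0.012,0.012],
  travel=[
    [0.0001,-0.0004,0],
    [-0.0019,-0.00055,0],
    [-0.0019,-0.00055,0],
    [-0.0019,-0.00055,0],
    [-0.0019,-0.00055,0],
  ],
  yaw=[0,0,0,0,0],
)

```text
time_s: 16.08
position: [0.5126, -0.2128, 0.0466]
tool_rot: [[-0.279, 0.96, 0.002], [0.96, 0.279, -0.001], [-0.001, 0.002, -1.0]]
ft_force: [5.6, -3.1, 2.6]
grip_width: 0.0192
gripper_force: 50.8
```

Request:
jog_arm(
  hand=[0.012,0.012,0.012,0.012,0.012],
  travel=[
    [-0.0019,-0.00055,0],
    [-0.0019,-0.00055,0],
    [-0.0019,-0.00055,0],
    [0,0,0],
    [0,0,0],
  ],
  yaw=[0,0,0,0,0],
)

```text
time_s: 16.7
position: [0.5067, -0.2146, 0.0465]
tool_rot: [[-0.279, 0.96, 0.001], [0.96, 0.279, -0.001], [-0.001, 0.001, -1.0]]
ft_force: [4.4, -4.8, 2.3]
grip_width: 0.0192
gripper_force: 50.7
```

Request:
jog_arm(
  hand=[0.012,0.012,0.012,0.012,0.012],
  travel=[
    [-0.001,-0.0003,0],
    [-0.001,-0.0003,0],
    [-0.001,-0.0003,0],
    [0,0,0],
    [0,0,0],
  ],
  yaw=[0,0,0,0,0],
)

```text
time_s: 17.32
position: [0.5036, -0.2154, 0.0464]
tool_rot: [[-0.279, 0.96, 0.001], [0.96, 0.279, -0.0], [-0.001, 0.001, -1.0]]
ft_force: [3.4, -5.1, 0.7]
grip_width: 0.0191
gripper_force: 50.5
```

Request:
jog_arm(
  hand=[0.012,0.012,0.012,0.012,0.012],
  travel=[
    [-0.001,-0.0003,0],
    [0,0,0],
    [0,0,0],
    [0,0,0],
    [0,0,0],
  ],
  yaw=[0,0,0,0,0],
)

```text
time_s: 17.95
position: [0.5024, -0.2158, 0.0461]
tool_rot: [[-0.279, 0.96, 0.001], [0.96, 0.279, -0.0], [-0.001, 0.0, -1.0]]
ft_force: [3.8, -5.2, -0.8]
grip_width: 0.0196
gripper_force: 50.2
```

Request:
jog_arm(
  hand=[0.012,0.012,0.012,0.012,0.012],
  travel=[
    [-0.0008,-0.0002,0],
    [0,0,0],
    [0,0,0],
    [0,0,0],
    [0,0,0],
  ],
  yaw=[0,0,0,0,0],
)

```text
time_s: 18.58
position: [0.5016, -0.216, 0.046]
tool_rot: [[-0.279, 0.96, 0.001], [0.96, 0.279, -0.0], [-0.001, 0.0, -1.0]]
ft_force: [3.6, -6.1, -2.4]
grip_width: 0.0194
gripper_force: 50.2
```

```bash
python3 - <<'E'
from h import *
s=env.observe();print(s['position'],s['ft_force'],s['wrist_torque'],s['tool_rot'][:,2])
d=s['position'][:2]-np.array([.5196,-.2108]);print(d@[.96,.28],d@[-.28,.96])
E
```

```text
[ 0.50163601 -0.2159911   0.04603029] [ 3.64089027 -6.09368214 -2.35162911] [-1.03468095 -0.72843634 -0.29629272] [ 5.05735681e-04 -4.33895336e-04 -9.99999778e-01]
-0.01869893440356597 4.645711880544347e-05
```

The vertical force is back to the plate's own weight, so the pin is at the hole. I'll ease off the fence and test downward.

Request:
jog_arm(
  hand=[0.012,0.012,0.012,0.012,0.012],
  travel=[
    [-0.0004,-0.0005,0],
    [0,0,-0.0005],
    [0,0,-0.0003],
    [0,0,0],
    [0,0,0],
  ],
  yaw=[0,0,0,0,0],
)

```text
time_s: 19.2
position: [0.5008, -0.2163, 0.0452]
tool_rot: [[-0.279, 0.96, -0.001], [0.96, 0.279, 0.0], [0.0, -0.0, -1.0]]
ft_force: [1.6, -6.2, -0.0]
grip_width: 0.0191
gripper_force: 50.3
```

Request:
jog_arm(
  hand=[0.012,0.012,0.012,0.012,0.012],
  travel=[
    [0.0001,-0.0004,0],
    [0,0,-0.0005],
    [0,0,-0.0005],
    [0,0,0],
    [0,0,0],
  ],
  yaw=[0,0,0,0,0],
)

```text
time_s: 19.82
position: [0.5007, -0.2163, 0.0444]
tool_rot: [[-0.279, 0.96, -0.001], [0.96, 0.279, 0.001], [0.001, -0.001, -1.0]]
ft_force: [0.2, -2.9, -3.3]
grip_width: 0.0189
gripper_force: 50.0
```

It's dropping freely. I'll continue down.

Request:
jog_arm(
  hand=[0.012,0.012,0.012,0.012,0.012],
  travel=[
    [0,0,-0.0008],
    [0,0,-0.0008],
    [0,0,-0.0008],
    [0,0,0],
    [0,0,0],
  ],
  yaw=[0,0,0,0,0],
)

```text
time_s: 20.45
position: [0.501, -0.2164, 0.0422]
tool_rot: [[-0.279, 0.96, -0.0], [0.96, 0.279, 0.0], [0.0, -0.0, -1.0]]
ft_force: [0.4, -1.0, -3.4]
grip_width: 0.0195
gripper_force: 50.0
```

Request:
jog_arm(
  hand=[0.012,0.012,0.012,0.012,0.012],
  travel=[
    [0,0,-0.0008],
    [0,0,-0.0006],
    [0,0,-0.0005],
    [0,0,0],
    [0,0,0],
  ],
  yaw=[0,0,0,0,0],
)

```text
time_s: 21.08
position: [0.501, -0.2165, 0.0404]
tool_rot: [[-0.279, 0.96, -0.0], [0.96, 0.279, 0.0], [0.0, -0.0, -1.0]]
ft_force: [-0.4, -1.1, -3.8]
grip_width: 0.0192
gripper_force: 50.1
```

Request:
jog_arm(
  hand=[0.012,0.012,0.012,0.03,0.03],
  travel=[
    [0,0,-0.0005],
    [0,0,0],
    [0,0,0],
    [0,0,0],
    [0,0,0],
  ],
  yaw=[0,0,0,0,0],
)

```text
time_s: 21.7
position: [0.5012, -0.2167, 0.0401]
tool_rot: [[-0.279, 0.96, 0.0], [0.96, 0.279, -0.0], [-0.0, 0.0, -1.0]]
ft_force: [-0.0, -1.3, -0.6]
grip_width: 0.0304
gripper_force: 0.0
```

Request:
jog_arm(
  hand=[0.05,0.06,0.06,0.06,0.06],
  travel=[
    [0,0,0],
    [0,0,0],
    [0,0,0],
    [0,0,0],
    [0,0,0],
  ],
  yaw=[0,0,0,0,0],
)

```text
time_s: 22.32
position: [0.5011, -0.2166, 0.0399]
tool_rot: [[-0.279, 0.96, -0.0], [0.96, 0.279, 0.0], [0.0, -0.0, -1.0]]
ft_force: [1.1, -1.0, -0.4]
grip_width: 0.0606
gripper_force: 0.0
```

Request:
jog_arm(
  hand=[0.06,0.06,0.06,0.06,0.06],
  travel=[
    [0,0,0.02],
    [0,0,0.04],
    [0,0,0.04],
    [0,0,0.04],
    [0,0,0],
  ],
  yaw=[0,0,0,0,0],
)

```text
time_s: 22.95
position: [0.502, -0.2171, 0.1827]
tool_rot: [[-0.279, 0.96, 0.005], [0.96, 0.279, -0.004], [-0.005, 0.004, -1.0]]
ft_force: [0.3, 0.7, -0.4]
grip_width: 0.0599
gripper_force: 0.0
```

```bash
python3 - <<'E'
from h import *
im,C=shot('wrist','w6.png');a,_=shot('side','s6.png')
b=cv2.resize(a[125:200,230:355,::-1],(500,300),interpolation=cv2.INTER_CUBIC)
cv2.imwrite('pics/f.png',cv2.resize(np.vstack([np.pad(im[:,:,::-1],((0,0),(0,0),(0,0)))[:330],np.pad(b,((0,0),(0,12),(0,0)))[:250]]),(706,600)) if 0 else np.vstack([im[:330,:,::-1],np.pad(b,((0,0),(0,12),(0,0)))[:270]]))
E
```

```text
(no output)
```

View pics/f.png

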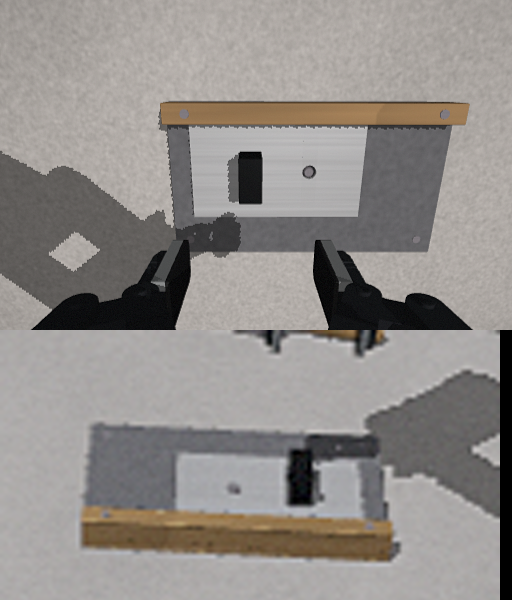

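The plate lies square against the fence, the pin shows in its hole at (309,172), and the gripper is clear. I'm handing in.

```bash
python3 -c "
from rig import env
print(env.close_job())"
```

```text
the job is handed in; nothing more can be done
None
```

The job is handed in at about 23 s of the 51 s allowed: the template was ridden on the pin, slid along the fence until it dropped over the pin, and released. The last picture shows it square to the fence with the pin in its hole; no verdict was returned.

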